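# Find the rocking cover on the tester tray and seat it

### The job

One of the four identical square covers on the shop's tester tray is not seated. Press the covers lightly near an edge with the closed fingertips until you find the one that rocks, then push that one down until it is fully home and level, and finish still pressing it down with the fingertips (the program ends while holding it down). Do not lift any cover, and leave the other things on the table where they are.

Things in the scene. Friction and masses are not known exactly. Their poses are not given: they have to be found in the camera images.
- tray: pale wooden tester tray, 196 x 196 mm, deck 24 mm high, fixed to the table at a varying place and yaw. Origin: centre of its underside; z up. Four identical square covers stand on it in a 2 x 2 grid, centres at tray x, y = +-41 mm, gaps of 14 mm between them.
- cover_a: square brown wooden cover with a brass dot, 68 x 68 mm, skirt to 20 mm below its top, at tray x = -41, y = +41 mm. Origin: centre of its top face, 54 mm above the table as found, level; z out of the top. Any of the four may be the unseated one; all look alike and read alike at the start.
- cover_b: square brown wooden cover with a brass dot, 68 x 68 mm, skirt to 20 mm below its top, at tray x = -41, y = -41 mm. Origin: centre of its top face, 54 mm above the table as found, level; z out of the top. A sound cover is rigid under a press within 22 mm of its middle.
- cover_c: square brown wooden cover with a brass dot, 68 x 68 mm, skirt to 20 mm below its top, at tray x = +41, y = +41 mm. Origin: centre of its top face, 54 mm above the table as found, level; z out of the top. The unseated one rocks to any side: 2 to 3 N at 20 mm from its middle tilts it to its stop, 0.14 rad (0.2 toward a corner; 3 to 4 mm down there); let go, it springs back level.
- cover_d: square brown wooden cover with a brass dot, 68 x 68 mm, skirt to 20 mm below its top, at tray x = +41, y = -41 mm. Origin: centre of its top face, 54 mm above the table as found, level; z out of the top. The unseated one, pushed at its middle with over 10 N, goes 6 mm straight down to its seat, stays there and rocks no more.
- compass: closed round brass-brown pocket compass, 60 x 54 x 16 mm; loose bystander, not part of the work. Origin: centre of its underside.
- bone_key: cream key-shaped charm lying flat, 20 x 81 x 4 mm; loose bystander, not part of the work. Origin: centre of its underside.
- candle_jar: candle jar with orange lid, 68 mm across, 102 mm tall; loose bystander, not part of the work. Origin: centre of its underside.
- packet: cream filled packet lying flat, 85 x 62 x 17 mm; loose bystander, not part of the work. Origin: centre of its underside.
- tag_pad: pad of swing tags, 86 x 55 x 12 mm; loose bystander, not part of the work. Origin: centre of its underside.
- pencil: green pencil lying flat, 174 mm long, 9 mm thick; loose bystander, not part of the work. Origin: centre of its underside.

How it is judged:
By the outcome, as a careful person would: the job done as asked, in the order asked, and still so for the second after the job is handed in, while the arm keeps its last pose, push and grip.
It also fails if it takes over 54 s, if anything falls off the work surface, if the arm or the gripper's body presses on something with over 40 N, if the wrist force passes 120 N, or if a joint passes its speed limit or range.

### The arm

A 6-joint arm with a two-finger parallel gripper is mounted at the origin on a cart in front of the work surface, level with it; the furniture and walls round the work are solid. World frame = base frame: x ahead of the robot, y to its left, z up, the work surface at z = 0. Lengths are in m, angles in rad, forces in N, time in s.
With the tool pointing down it reaches from about 0.35 to 0.725 m from the base axis. Payload 6 kg.
Tool frame: the origin (TCP) lies between the finger pads; the fingertips stand 14 mm ahead of it and the grasp point (between the pads) lies 5 mm behind it; z points along the fingers, y is the line along which they close (so a half turn about z gives the same grasp; the last joint's range is limited). The gripper opens to 85 mm and grips with 20 to 120 N. Pads are 22 mm wide; open, the fingers measure 114 mm over their backs; the gripper's body (76 mm by 85 mm) begins 54 mm behind the grasp point. The pads swing forward as they close: fully open they stand 13 mm farther back than shut.
Start: joints at [1.658, 0.04, 0.085, 0, -1.615, -0.334], TCP at [0.147, 0.582, 0.245] pointing down, gripper open.
Joint ranges: [-2.56, 2.56], [-1.29, 2.01], [-1.08, 1.49], [-3.29, 1.98], [-2.81, -0.18], [-2.99, 2.99]. Speed limits (rad/s): [2.57, 2.57, 3.01, 3.14, 3.14, 3.14].

### API

Orientations are given as a unit quaternion [x, y, z, w].
In Python, from station import robot, read_camera, get_calibration gives the robot as it stands.
- The arm moves only by the tool arm_command, never from a script. Its argument "increments" is a list of rows, each a list of 7 numbers: the opening, from -1 (shut) to 1 (fully open), so that 0 is half open, then the shift along the tool's x, y, z normalised to -1 to 1, where 1 is 0.12 m, then the turn, a rotation vector about the tool's x, y, z normalised to -1 to 1, where 1 is 180 degrees. In form: [[claw, x, y, z, rx, ry, rz], ...]. A call has 1 to 10 rows; each row shifts and turns the commanded pose from where the row before left it, along the tool's axes as they then stand; what a row does not reach is not made up. A row lasts 1/8 s, in which the tool goes at most 62.5 mm and 10.7 degrees, less where a joint would pass 70% of its speed; a pose out of reach is approached as far as the arm can. A call with a number of a shift or a turn outside -1 to 1 is refused whole. A call with a gripper value outside its range is refused whole. The fingers move at their own pace and stop on an object; "grip_force" is the grip in N (left out, the last holds). Time passes only in rows, so rows that do not move let the fingers close. It gives the time, the measured TCP pose, the force, the opening and the grip force at its end, in the units of the state.
- robot.observe(): the state, without advancing time (a new reading comes with each control period).
- read_camera(name): name is "scene" or "top" or "wrist"; returns the picture (384x512x3 uint8, red, green, blue); there is no depth.
- get_calibration(name): a dict with "intrinsics" (3x3 intrinsics, pixels), "k1" (the pictures are not rectified: a ray, as slopes to the right and down, at radius r is drawn at 1 + k1 r^2 times it, then the intrinsics apply), "extrinsics" (4x4, takes a point from camera to world coordinates); the wrist camera has in their place "T_tool_cam" (4x4, takes a point from camera to tool coordinates, whose origin is the TCP and whose axes are the flange's). Camera axes: x right, y down, z forward; pixel columns grow to the right and rows downward; lengths in m; the calibration is good to about 2 mm. A picture is of the moment at which its call begins: read the wrist's pose just before it. get_calibration takes no time and is no camera call.
- robot.job_done(): hands the job in; it is judged then, once.
The state is a dict: "t": time; "joint_positions": joint angles; "dq": joint speeds; "effort": joint torques, N m; "eef_pos": TCP position; "eef_rot": TCP orientation; "wrist_force": force on the tool from outside, world axes, zero at the start; "moment": the same for the moment, N m; "width": finger opening in m; "grip_force": force on a finger pad.
Only numpy, scipy, OpenCV 4.12 (cv2) and the standard library are available. Lean on these libraries where they do the work, as an engineer would, in place of code of your own. Each camera call takes 0.05 s, during which the arm holds its last target. There are 200 camera calls.

## Working session

There is one attempt and no reset: what is moved stays moved. The work goes in short steps, Python scripts to look and compute and a tool call to move; the robot and the scene stay as the last step left them, time stands still between calls to the robot, and variables do not carry over. Pictures are saved under pics/ and viewed, at most 10 in all, crops included, and the job is handed in when it is done.

Besides the shell and the picture viewer there is one more tool, called after "Call:" in YAML: its name, and indented under it one key for each argument. arm_command: Moves the arm, as the interface text tells. Scaled input: -1 to 1 covers 0.12 m each way for a shift and 180 degrees each way for a turn. Its arguments: {"type":"object","properties":{"increments":{"type":"array","items":{"type":"array","items":{"type":"number"}}},"grip_force":{"type":"number"}},"required":["increments"]}

```bash
mkdir -p pics && python3 - <<'E'
from station import robot, read_camera, get_calibration
import cv2,numpy as np
o=robot.observe();print({k:np.round(v,3) for k,v in o.items()})
for n in("top","scene"):
    cv2.imwrite(f"pics/{n}0.png",read_camera(n)[:,:,::-1]);c=get_calibration(n);print(n,c)
E
```

```text
{'t': np.float64(0.0), 'joint_positions': array([ 1.658,  0.041,  0.084, -0.   , -1.616, -0.334]), 'dq': array([ 0.   , -0.001, -0.001,  0.   ,  0.001,  0.002]), 'effort': array([-0.0000e+00, -3.6820e+01,  3.4742e+01,  6.9320e+00, -5.0000e-03,
        0.0000e+00]), 'eef_pos': array([0.146, 0.582, 0.244]), 'eef_rot': array([ 0.992, -0.123, -0.   ,  0.001]), 'wrist_force': array([ 0.476,  0.607, -0.287]), 'moment': array([ 0.038,  0.006, -0.003]), 'grip_force': np.float64(0.0), 'width': np.float64(0.085)}
top {'intrinsics': array([[476.86002377,   0.        , 251.52405397],
       [  0.        , 476.86002377, 195.68250586],
       [  0.        ,   0.        ,   1.        ]]), 'k1': -0.056375998410980156, 'extrinsics': array([[-0.01377796, -0.98813803,  0.15294899,  0.38201271],
       [-0.99987888,  0.01472283,  0.00504679, -0.16588938],
       [-0.00723877, -0.15286093, -0.9882212 ,  1.24974827],
       [ 0.        ,  0.        ,  0.        ,  1.        ]])}
scene {'intrinsics': array([[449.47338478,   0.        , 254.84862397],
       [  0.        , 449.47338478, 190.3889328 ],
       [  0.        ,   0.        ,   1.        ]]), 'k1': 0.04129563212007972, 'extrinsics': array([[ 0.76556577, -0.39565584,  0.50731205, -0.08221759],
       [-0.64320334, -0.48796808,  0.59006492, -0.92854556],
       [ 0.01408945, -0.77803831, -0.62805881,  0.87074988],
       [ 0.        ,  0.        ,  0.        ,  1.        ]])}
```

View pics/top0.png

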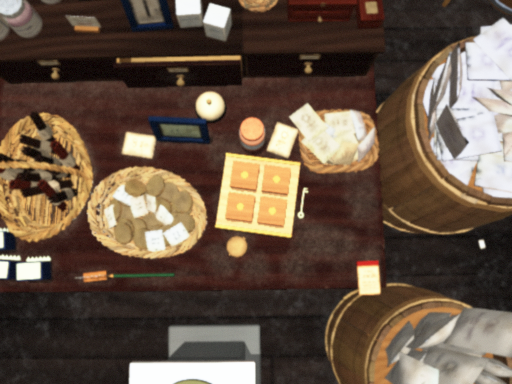

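View pics/scene0.png

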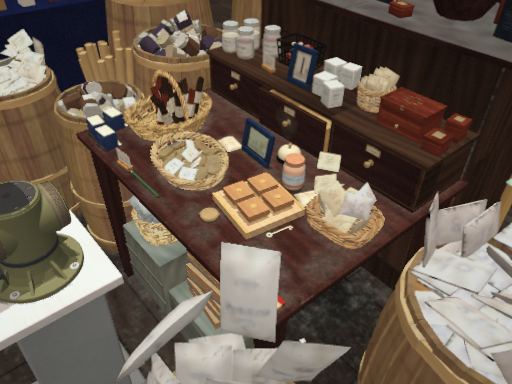

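The top view shows the tray centred near (259,195), with its covers at about (245,176), (276,178), (239,207) and (271,211). The jar is beyond it at (252,133), the compass is at (236,245) and the key at (303,203). The scene view agrees.

```bash
cat > h.py <<'E'
from station import robot, read_camera, get_calibration
import cv2,numpy as np
def cast(n,uv,z):
    c=get_calibration(n);K=c["intrinsics"];E=c["extrinsics"]
    p=cv2.undistortPoints(np.array(uv,float).reshape(-1,1,2),K,np.array([c["k1"],0,0,0.]))[:,0]
    d=np.c_[p,np.ones(len(p))]@E[:3,:3].T;o=E[:3,3]
    return o+d*((z-o[2])/d[:,2])[:,None]
E
python3 - <<'E'
from h import *
im=read_camera("top");hsv=cv2.cvtColor(im,cv2.COLOR_RGB2HSV)
for p in [(239,170),(250,183),(245,178),(224,200),(276,172),(233,200)]: print(p,hsv[p[1],p[0]])
sub=im[140:250,205:320];s=hsv[140:250,205:320]
H,S,V=[s[...,i].astype(int) for i in range(3)]
for name,m in(("cov",(H<18)&(S>90)&(V>150)),("tray",(H<30)&(S>60)&(V>150))):
    m=m.astype(np.uint8)*255
    if name=="tray": m=cv2.morphologyEx(m,cv2.MORPH_CLOSE,np.ones((5,5)))
    cs,_=cv2.findContours(m,cv2.RETR_EXTERNAL,cv2.CHAIN_APPROX_NONE)
    for c in cs:
        if cv2.contourArea(c)<150: continue
        r=cv2.minAreaRect(c);ctr=np.array(r[0])+[205,140]
        z=.054 if name=="cov" else .024
        w=cast("top",cv2.boxPoints(r)+[205,140],z)
        e=w[1]-w[0];print(name,cv2.contourArea(c),ctr.round(1),w.mean(0).round(4),np.degrees(np.arctan2(e[1],e[0]))%90,[np.linalg.norm(w[1]-w[0]).round(3),np.linalg.norm(w[2]-w[1]).round(3)])
E
```

```text
(239, 170) [ 16 142 250]
(250, 183) [ 16 151 245]
(245, 178) [ 22 134 251]
(224, 200) [ 27  69 253]
(276, 172) [ 18 137 252]
(233, 200) [ 18 136 251]
cov 307.5 [271.5 212.8] [ 0.5229 -0.2097  0.054 ] 82.00659308698238 [np.float64(0.067), np.float64(0.065)]
cov 420.5 [240.2 208.5] [ 0.535  -0.1308  0.054 ] 82.1085041972565 [np.float64(0.069), np.float64(0.068)]
cov 433.5 [276.2 180.7] [ 0.605  -0.2232  0.054 ] 81.00340954041701 [np.float64(0.073), np.float64(0.067)]
cov 473.0 [244.8 176.5] [ 0.6171 -0.1434  0.054 ] 80.28133846438126 [np.float64(0.073), np.float64(0.068)]
cov 287.0 [307.3 157.5] [ 0.6645 -0.3045  0.054 ] 41.074739012861706 [np.float64(0.036), np.float64(0.096)]
tray 208.5 [236.5 242.5] [ 0.4509 -0.1194  0.024 ] 89.1990628106533 [np.float64(0.049), np.float64(0.033)]
tray 6566.5 [268.8 185.1] [ 0.6011 -0.2051  0.024 ] 81.77031642181046 [np.float64(0.263), np.float64(0.254)]
```

Call:
arm_command:
  increments:
    - [-1,0.275,0.29,0,0,0,-0.031]
    - [-1,0.275,0.29,0,0,0,0]
    - [-1,0.275,0.29,0,0,0,0]
    - [-1,0.275,0.29,0,0,0,0]
    - [-1,0.275,0.29,0,0,0,0]
    - [-1,0.275,0.29,0,0,0,0]
    - [-1,0.275,0.29,0,0,0,0]
    - [-1,0.275,0.29,0,0,0,0]
    - [-1,0.275,0.29,0,0,0,0]
  grip_force: 20

```text
t: 1.27
eef_pos: [0.3902, 0.224, 0.2453]
eef_rot: [0.997, -0.074, 0.0, -0.0]
wrist_force: [0.9, 1.0, 0.6]
width: 0.0
grip_force: 0.0
```

```bash
python3 -c "
from station import *
print(get_calibration('wrist'))"
```

```text
{'intrinsics': array([[317.04224443,   0.        , 255.33284454],
       [  0.        , 317.04224443, 188.70792671],
       [  0.        ,   0.        ,   1.        ]]), 'k1': -0.023888470773755124, 'T_tool_cam': array([[ 3.63782152e-04, -9.58691317e-01, -2.84448283e-01,
         7.21625605e-02],
       [ 9.99999225e-01,  6.87510230e-04, -1.03824926e-03,
         1.55403441e-04],
       [ 1.19092165e-03, -2.84447685e-01,  9.58690824e-01,
        -1.29330368e-01],
       [ 0.00000000e+00,  0.00000000e+00,  0.00000000e+00,
         1.00000000e+00]])}
```

Call:
arm_command:
  increments:
    - [-1,0.22,0.343,0,0,0,0]
    - [-1,0.22,0.343,0,0,0,0]
    - [-1,0.22,0.343,0,0,0,0]
    - [-1,0.22,0.343,0,0,0,0]
    - [-1,0.22,0.343,0,0,0,0]
    - [-1,0.22,0.343,0,0,0,0]
    - [-1,0.22,0.343,0,0,0,0]
    - [-1,0.22,0.343,0,0,0,0]
    - [-1,0.22,0.343,0,0,0,0]
    - [-1,0,0,0,0,0,0]

```text
t: 2.52
eef_pos: [0.5696, -0.1788, 0.2433]
eef_rot: [0.997, -0.077, -0.002, 0.0]
wrist_force: [-1.0, 0.2, -0.4]
width: -0.0001
grip_force: 0.0
```

```bash
cat >> h.py <<'E'
from scipy.spatial.transform import Rotation as R
def wrist():
    o=robot.observe();T=np.eye(4);T[:3,:3]=R.from_quat(o["eef_rot"]).as_matrix();T[:3,3]=o["eef_pos"]
    return read_camera("wrist"),T
def castw(T,uv,z):
    c=get_calibration("wrist");E=T@c["T_tool_cam"]
    p=cv2.undistortPoints(np.array(uv,float).reshape(-1,1,2),c["intrinsics"],np.array([c["k1"],0,0,0.]))[:,0]
    d=np.c_[p,np.ones(len(p))]@E[:3,:3].T;o=E[:3,3]
    return o+d*((z-o[2])/d[:,2])[:,None]
E
python3 - <<'E'
from h import *
im,T=wrist();np.savez("w0.npz",im=im,T=T);cv2.imwrite("pics/w0.png",im[:,:,::-1]);o=robot.observe();print(T.round(4),o["wrist_force"],o["joint_positions"].round(2))
E
```

```text
[[ 9.883e-01 -1.527e-01 -3.400e-03  5.696e-01]
 [-1.527e-01 -9.883e-01 -1.000e-04 -1.788e-01]
 [-3.300e-03  7.000e-04 -1.000e+00  2.433e-01]
 [ 0.000e+00  0.000e+00  0.000e+00  1.000e+00]] [ 0.03875562  0.54475575 -0.98577813] [ 0.03  0.03  0.07 -0.   -1.62  1.39]
```

View pics/w0.png

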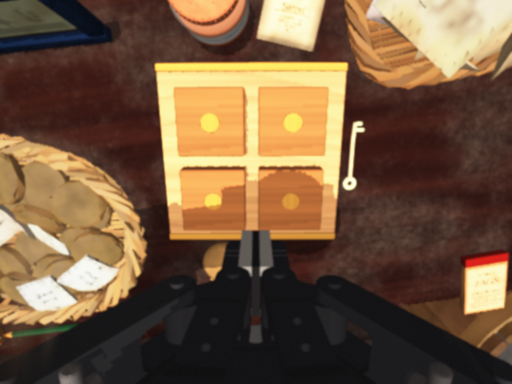

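The wrist view shows the brass dots at about (209,122), (293,122), (213,201) and (290,201). The tray is square to the tool.

```bash
python3 - <<'E'
from h import *
f=np.load("w0.npz");im,T=f["im"],f["T"]
hsv=cv2.cvtColor(im,cv2.COLOR_RGB2HSV).astype(int)
W=[]
for u,v in[(209,122),(293,122),(213,201),(290,201)]:
    s=hsv[v-16:v+17,u-16:u+17]; bg=np.median(s[...,0]);m=(s[...,0]>bg+4)
    ys,xs=np.nonzero(m);print(m.sum(),end=" ")
    W.append((xs.mean()+u-16,ys.mean()+v-16))
w=castw(T,W,.054);print(np.round(W,1));print(w.round(4))
print("centre",w.mean(0).round(4),"tool frame:\n",((w-T[:3,3])@T[:3,:3]).round(4))
d=(w[0]-w[2]+w[1]-w[3]);e=(w[0]-w[1]+w[2]-w[3]);print(np.degrees(np.arctan2(d[1],d[0])),np.degrees(np.arctan2(-e[0],e[1])),np.linalg.norm(d)/2,np.linalg.norm(e)/2)
E
```

```text
271 270 165 174 [[209.2 122.3]
 [292.6 122.2]
 [212.2 199.6]
 [290.1 201. ]]
[[ 0.6215 -0.1407  0.054 ]
 [ 0.609  -0.222   0.054 ]
 [ 0.5418 -0.1282  0.054 ]
 [ 0.5278 -0.2096  0.054 ]]
centre [ 0.575  -0.1751  0.054 ] tool frame:
 [[ 0.0461 -0.0458  0.1892]
 [ 0.0462  0.0366  0.1892]
 [-0.0345 -0.0459  0.1894]
 [-0.036   0.0367  0.1895]]
-8.790851421620403 -9.252334078587511 0.08142839112587699 0.08246896668211116
```

Call:
arm_command:
  increments:
    - [-1,-0.074,-0.1325,0.34,0,0,0]
    - [-1,-0.074,-0.1325,0.34,0,0,0]
    - [-1,-0.074,-0.1325,0.34,0,0,0]
    - [-1,-0.074,-0.1325,0.34,0,0,0]
    - [-1,0,0,0,0,0,0]
    - [-1,0,0,0,0,0,0]

```text
t: 3.32
eef_pos: [0.5448, -0.108, 0.0843]
eef_rot: [0.997, -0.074, 0.001, 0.0]
wrist_force: [0.3, -0.5, 1.2]
width: -0.0
grip_force: 0.0
```

Call:
arm_command:
  increments:
    - [-1,0,0,0.06,0,0,0]
    - [-1,0,0,0,0,0,0]

```text
t: 3.58
eef_pos: [0.544, -0.1084, 0.0752]
eef_rot: [0.997, -0.075, 0.0, -0.0]
wrist_force: [0.6, -0.8, -0.6]
width: 0.0003
grip_force: 0.0
```

Call:
arm_command:
  increments:
    - [-1,0,0,0.017,0,0,0]
    - [-1,0,0,0,0,0,0]

```text
t: 3.82
eef_pos: [0.5438, -0.1083, 0.0728]
eef_rot: [0.997, -0.075, -0.0, 0.0]
wrist_force: [-0.9, 0.5, -0.3]
width: -0.0
grip_force: 0.0
```

Call:
arm_command:
  increments:
    - [-1,0,0,0.017,0,0,0]
    - [-1,0,0,0,0,0,0]

```text
t: 4.08
eef_pos: [0.5437, -0.1081, 0.0706]
eef_rot: [0.997, -0.075, -0.0, 0.0]
wrist_force: [0.1, 0.1, -0.0]
width: -0.0001
grip_force: 0.0
```

Call:
arm_command:
  increments:
    - [-1,0,0,0.01,0,0,0]
    - [-1,0,0,0,0,0,0]

```text
t: 4.32
eef_pos: [0.5438, -0.1081, 0.0695]
eef_rot: [0.997, -0.075, -0.0, 0.0]
wrist_force: [-0.5, 0.1, 0.2]
width: -0.0002
grip_force: 0.0
```

Call:
arm_command:
  increments:
    - [-1,0,0,0.008,0,0,0]
    - [-1,0,0,0,0,0,0]

```text
t: 4.58
eef_pos: [0.5438, -0.1081, 0.0686]
eef_rot: [0.997, -0.075, -0.0, 0.0]
wrist_force: [-0.2, 0.0, -0.4]
width: -0.0003
grip_force: 0.0
```

Call:
arm_command:
  increments:
    - [-1,0,0,0.008,0,0,0]
    - [-1,0,0,0,0,0,0]

```text
t: 4.82
eef_pos: [0.5439, -0.1081, 0.0682]
eef_rot: [0.997, -0.075, 0.0, 0.0]
wrist_force: [-1.2, -0.2, 3.4]
width: 0.0004
grip_force: 1.6
```

Call:
arm_command:
  increments:
    - [-1,0,0,0.008,0,0,0]
    - [-1,0,0,0,0,0,0]

```text
t: 5.08
eef_pos: [0.544, -0.1081, 0.0681]
eef_rot: [0.997, -0.074, 0.0, 0.0]
wrist_force: [-3.6, 1.8, 8.0]
width: -0.0002
grip_force: 4.1
```

Call:
arm_command:
  increments:
    - [-1,0,0,-0.1,0,0,0]
    - [-1,0,0.342,0,0,0,0]
    - [-1,0,0.342,0,0,0,0]
    - [-1,0,0,0,0,0,0]
    - [-1,0,0,0.08,0,0,0]
    - [-1,0,0,0.008,0,0,0]
    - [-1,0,0,0,0,0,0]

```text
t: 5.95
eef_pos: [0.5318, -0.1888, 0.0682]
eef_rot: [0.997, -0.074, 0.0, 0.0]
wrist_force: [-0.0, -1.0, 1.0]
width: -0.0003
grip_force: 0.7
```

Call:
arm_command:
  increments:
    - [-1,0,0,0.008,0,0,0]
    - [-1,0,0,0,0,0,0]

```text
t: 6.2
eef_pos: [0.5319, -0.1888, 0.0682]
eef_rot: [0.997, -0.074, 0.0, 0.0]
wrist_force: [-1.7, 0.9, 5.8]
width: 0.0
grip_force: 3.1
```

Call:
arm_command:
  increments:
    - [-1,0,0,-0.1,0,0,0]
    - [-1,0.342,0,0,0,0,0]
    - [-1,0.342,0,0,0,0,0]
    - [-1,0,0,0,0,0,0]
    - [-1,0,0,0.085,0,0,0]
    - [-1,0,0,0.008,0,0,0]
    - [-1,0,0,0,0,0,0]

```text
t: 7.08
eef_pos: [0.6123, -0.2014, 0.0684]
eef_rot: [0.997, -0.075, 0.0, 0.0]
wrist_force: [-0.8, 0.2, 0.2]
width: -0.0001
grip_force: 0.0
```

Call:
arm_command:
  increments:
    - [-1,0,0,0.008,0,0,0]
    - [-1,0,0,0,0,0,0]

```text
t: 7.32
eef_pos: [0.6127, -0.2015, 0.0675]
eef_rot: [0.997, -0.075, 0.0, 0.0]
wrist_force: [0.4, 0.1, 1.6]
width: 0.0001
grip_force: 0.5
```

Call:
arm_command:
  increments:
    - [-1,0,0,0.008,0,0,0]
    - [-1,0,0,0,0,0,0]

```text
t: 7.58
eef_pos: [0.6128, -0.2016, 0.0665]
eef_rot: [0.997, -0.075, 0.0, 0.0]
wrist_force: [-0.8, 0.5, 2.1]
width: -0.0002
grip_force: 1.2
```

Call:
arm_command:
  increments:
    - [-1,0,0,0.008,0,0,0]
    - [-1,0,0,0,0,0,0]

```text
t: 7.82
eef_pos: [0.6128, -0.2017, 0.0659]
eef_rot: [0.997, -0.075, 0.0, 0.0]
wrist_force: [-3.3, -0.1, 5.0]
width: -0.0003
grip_force: 2.4
```

Call:
arm_command:
  increments:
    - [-1,0,0,-0.1,0,0,0]
    - [-1,0,0.171,0,0,0,0]
    - [-1,0,0,0,0,0,0]
    - [-1,0,0,0,0,0,0]
    - [-1,0,0,0.07,0,0,0]
    - [-1,0,0,0.008,0,0,0]
    - [-1,0,0,0,0,0,0]

```text
t: 8.7
eef_pos: [0.6097, -0.2216, 0.0676]
eef_rot: [0.997, -0.075, -0.0, -0.0]
wrist_force: [0.4, -0.6, 0.4]
width: -0.0
grip_force: 0.2
```

Call:
arm_command:
  increments:
    - [-1,0,0,0.008,0,0,0]
    - [-1,0,0,0.008,0,0,0]
    - [-1,0,0,0,0,0,0]

```text
t: 9.07
eef_pos: [0.6097, -0.2217, 0.0674]
eef_rot: [0.997, -0.074, 0.0, 0.0]
wrist_force: [-3.2, 3.0, 7.5]
width: -0.0
grip_force: 3.8
```

Call:
arm_command:
  increments:
    - [-1,0,0,0.008,0,0,0]
    - [-1,0,0,0.008,0,0,0]
    - [-1,0,0,0.008,0,0,0]
    - [-1,0,0,0.008,0,0,0]
    - [-1,0,0,0,0,0,0]

```text
t: 9.7
eef_pos: [0.6097, -0.2217, 0.0638]
eef_rot: [0.997, -0.074, 0.0, 0.0]
wrist_force: [-3.9, 2.6, 8.8]
width: 0.0001
grip_force: 4.3
```

Call:
arm_command:
  increments:
    - [-1,0,0,0.008,0,0,0]
    - [-1,0,0,0.008,0,0,0]
    - [-1,0,0,0,0,0,0]

```text
t: 10.07
eef_pos: [0.6097, -0.2217, 0.0622]
eef_rot: [0.997, -0.074, 0.0, 0.0]
wrist_force: [-4.8, 3.6, 10.1]
width: -0.0001
grip_force: 4.9
```

Call:
arm_command:
  increments:
    - [-1,0,0,0.008,0,0,0]
    - [-1,0,0,0.008,0,0,0]
    - [-1,0,0,0,0,0,0]
    - [-1,0,0,0,0,0,0]

```text
t: 10.58
eef_pos: [0.6098, -0.2217, 0.0621]
eef_rot: [0.997, -0.074, 0.001, 0.001]
wrist_force: [-9.4, 5.9, 18.1]
width: 0.0
grip_force: 8.8
```

```bash
python3 - <<'E'
from h import *
cv2.imwrite("pics/s1.png",cv2.resize(read_camera("scene")[150:260,190:330,::-1],None,fx=4,fy=4))
o=robot.observe();print(o["t"],o["eef_pos"],o["wrist_force"])
E
```

```text
10.625 [ 0.60977229 -0.22169026  0.06211838] [-8.43599035  4.57582361 18.76567217]
```

View pics/s1.png

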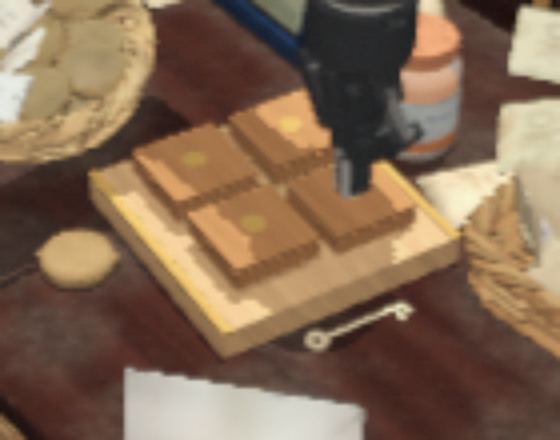

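The crop shows the fingertips on the middle of cover_d, at about (350,190). The cover sits level and lower than its neighbours, and the bystanders have not moved.

```bash
python3 -c "
from station import robot
print(robot.job_done())"
```

```text
the job is handed in; nothing more can be done
None
```

cover_d was the unseated cover: it rocked under a light edge press while cover_a and cover_b stayed rigid (cover_c was not pressed), and it is now about 6 mm down on its seat, looks level, and is still held down with about 18 N; the job is handed in.

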